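Fetch the parts basket out of the ultrasonic cleaner with the hook rod

ROBOT

A 6-joint arm with a two-finger parallel gripper is mounted at the origin on the work surface. World frame = base frame: x ahead of the robot, y to its left, z up, the work surface at z = 0. Lengths are in m, angles in rad, forces in N, time in s.
With the tool pointing down it reaches from about 0.375 to 0.975 m from the base axis. Payload 3.8 kg.
Tool frame: the origin (TCP) lies between the finger pads; the fingertips stand 17 mm ahead of it and the grasp point (between the pads) lies 2 mm behind it; z points along the fingers, y is the line along which they close (so a half turn about z gives the same grasp; the last joint's range is limited). The gripper opens to 85 mm and grips with 20 to 120 N. Pads are 22 mm wide; open, the fingers measure 114 mm over their backs; the gripper's body (76 mm by 85 mm) begins 54 mm behind the grasp point. The pads swing forward as they close: fully open they stand 13 mm farther back than shut.
Start: joints at [1.106, 0.264, 1.604, -0, 1.274, -0.037], TCP at [0.28, 0.614, 0.248] pointing down, gripper open.
Joint ranges: [-2.63, 2.63], [-0.94, 2.18], [0.31, 2.57], [-1.31, 4.45], [0, 2.66], [-2.55, 2.55]. Speed limits (rad/s): [2.57, 2.57, 3.14, 3.14, 3.14, 3.14].

INTERFACE

Orientations are given as a rotation vector (axis times angle).
In Python, from workcell import bot gives the robot as it stands.
- The arm moves only by the tool play_rows, never from a script. Its argument "steps" is one flat list of numbers, 4 for each row, row after row: the shift along the tool's x, y, z in m, then the turn about the tool's z in rad. A call has 1 to 10 rows; each row is the pose to reach, as a shift and turn from the pose commanded when the call began, along the tool's axes at that moment; what a row does not reach only later rows make up. A row lasts 1/8 s, in which the tool goes at most 62.5 mm and 10.7 degrees, less where a joint would pass 70% of its speed; a pose out of reach is approached as far as the arm can. A call with a gripper value outside its range is refused whole. "jaw" is the closure in counts, from 0 (fully open) to 255 (shut), set as the call begins (left out, the last holds). The fingers move at their own pace and stop on an object; "grip_force" is the grip in N (left out, the last holds). Time passes only in rows, so rows that repeat a pose let the fingers close. It gives the time, the measured TCP pose, the force, the opening and the grip force at its end, in the units of the state.
- bot.read_state(): the state, without advancing time (a new reading comes with each control period).
- bot.read_camera(name): name is "side" or "top"; returns a dict with "pixels" (400x640x3 uint8, blue, green, red), "mtx" (3x3 intrinsics, pixels), "R" (3x3) and "t" (3): a world point X has camera coordinates R X + t. Camera axes: x right, y down, z forward; pixel columns grow to the right and rows downward; lengths in m; the calibration is good to about 2 mm. A picture is of the moment at which its call begins. There is no depth.
- bot.finish_job(): hands the job in; it is judged then, once.
The state is a dict: "time": time; "q": joint angles; "joint_vel": joint speeds; "joint_torque": joint torques, N m; "tool_pos": TCP position; "tcp_rot": TCP orientation; "wrist_force": force on the tool from outside, world axes, zero at the start; "torque": the same for the moment, N m; "width": opening from 0.0 (shut) to 1.0 (fully open); "grip_force": force on a finger pad.
Only numpy, scipy, OpenCV 4.12 (cv2) and the standard library are available. Lean on these libraries where they do the work, as an engineer would, in place of code of your own. Each camera call takes 0.05 s, during which the arm holds its last target. There are 200 camera calls.

TASK

Take the red-handled hook rod from its stand, feel for the basket's leaning wire bail down in the drained ultrasonic cleaner, and use the hook alone to swing the bail upright and lift the basket straight out, level, without tipping it on its brackets or knocking the tank. Set the basket down gently in the steel drip tray with its parts still in it, unhook, and hang the rod back in the stand as it was. Leave everything else where it is.

Things in the scene. Friction and masses are not known exactly. Their poses are not given: they have to be found in the camera images.
- cleaner: Ultrasonic cleaner, white, 158 (x) x 210 (y) x 140 mm high, panel on its -x side, fixed. Origin: centre of its underside. Dry open tank centred on it, 104 mm (x) by 140 mm (y), floor at z = 30 mm, rim at z = 140 mm. Steel brackets on both y-end walls (52 to 70 mm off centre, top at z = 61 mm) carry the basket's ears between cheeks 67 mm apart along x, 12 mm high.
- basket: Loose steel wire basket 56 (x) x 96 (y) x 26 mm high, about 0.55 kg. Origin: centre of its underside, 38 mm above the bench at the start; axes then along the cleaner's. It hangs in the tank by two flat ears (64 mm wide along x, top flush with the rim, reaching 60 mm off centre along y) and lifts straight up off the brackets.
- bail_pivot (a point): On the basket, middle of its bail's pivot line (along y, at the rim). The 4 mm blue-coated bail spans the basket; its middle, a shallow peak, is 50 mm from this line. It starts leaning to +x by 0 to 0.85 rad (not measured) on firm stops: pushed on further, it tips the basket (from about 3 N). It swings up with little force (0.03 N m) and stays where left; lifted by a leaning bail, the basket hangs tilted.
- rod_grip (a point): Centre of the red square handle, 18 x 18 x 66 mm tall, of the upright hook rod; 0.1 kg, loose. Below: a collar 30 mm across (underside 37 mm below this point), then a straight 5 mm shank on the handle's axis, ending in a hook 122 mm below this point.
- rod: The same rod's hook. Origin: on the shank's axis at the height of the hook's lowest point; z up to the handle. The J hook turns to +x: throat 7 mm wide inside, its floor 5 mm above the lowest point; the tip's centre line is 12 mm from the shank's and its top 14 mm above the lowest point.
- stand: Fixed stand of the rod. Origin: centre of its underside. Base 100 x 70 x 8 mm, post at x = -36 mm, level fork with top at z = 105 mm: slot 11 mm wide along x at y = 0, from x = -30 mm to its open end at x = 25 mm. The rod hangs near x = 0, hook to +x, collar on the fork, handle centre at z = 142 mm; the flat hook passes straight up and down through the slot when along it.
- tray: Steel drip tray 180 (x) x 240 (y) x 22 mm, walls and floor 4 mm, fixed. Origin: centre of its underside. A beaker stands in its +x +y corner; the rest is free.
- beaker: Bystander: glass beaker 48 mm across, 60 mm high, in the tray. Origin: centre of its underside.
- frame_mid (a point): Small aluminium frame 22 x 30 x 6 mm lying loose on the basket's floor, in its -y half. Its centre.
- bracket_mid (a point): Small brass bracket 20 x 18 x 12 mm lying loose on the basket's floor, in its +y half. Its centre.
- lid: Bystander: the cleaner's steel lid 110 x 155 mm with black knob, 32 mm high, flat on the bench. Origin: centre of its underside.
- phone: Bystander: black phone 72 x 150 x 8 mm on the blue mat. Origin: centre of its underside.
- carton: Bystander: white carton 90 x 160 x 45 mm. Origin: centre of its underside.
- tape: Bystander: yellow roll of tape 80 mm across, 20 mm high. Origin: centre of its underside.
- alcohol: Bystander: clear bottle with blue cap, 56 mm across, 120 mm high. Origin: centre of its underside.
- driver_grip (a point): Bystander: blue screwdriver 150 mm long, lying. Middle of its handle.

How it is judged:
On the way, in this order (a step that is already met when the one before it is completed fails the run):
1. the hook rod has been taken up out of its stand (z of rod_grip in the frame of stand above 0.19 m), for 0.1 s.
2. the basket hangs on the hook, clear above the tank (z of basket in the frame of cleaner above 0.143 m and contact force between rod and basket above 1 N), for 0.2 s.
3. the basket stands flat in the drip tray, off the hook (x of basket in the frame of tray between -0.085 and 0.085 m and y of basket in the frame of tray between -0.115 and 0.115 m and z of basket in the frame of tray below 0.009 m and angle between basket's own z axis and vertical below 0.08 rad and contact force between rod and basket below 0.1 N), for 0.2 s.
At the end, for the whole second after the job is handed in: The basket stands flat in the drip tray (within 0.08 rad, underside within 5 mm of its floor), both parts inside; the rod hangs in the stand's slot again, collar on the fork (handle centre within 22 mm along, 8 mm across the slot, upright within 0.1 rad); both at rest, rod released (x of basket in the frame of tray between -0.085 and 0.085 m and y of basket in the frame of tray between -0.115 and 0.115 m and z of basket in the frame of tray below 0.009 m and angle between basket's own z axis and vertical below 0.08 rad and x of frame_mid in the frame of basket between -0.028 and 0.028 m and y of frame_mid in the frame of basket between -0.048 and 0.048 m and z of frame_mid in the frame of basket between 0 and 0.03 m and x of bracket_mid in the frame of basket between -0.028 and 0.028 m and y of bracket_mid in the frame of basket between -0.048 and 0.048 m and z of bracket_mid in the frame of basket between 0 and 0.03 m and x of rod_grip in the frame of stand between -0.022 and 0.022 m and y of rod_grip in the frame of stand between -0.008 and 0.008 m and z of rod_grip in the frame of stand between 0.137 and 0.146 m and angle between rod_grip's own z axis and vertical below 0.1 rad and linear speed of each of basket, rod below 0.02 m/s); the robot touches nothing.
It fails at once if the hook pushes or pulls the basket or its bail with more than 14 N (contact force between rod and basket above 14 N).
It fails at once if a knock or jam: the rod on the cleaner over 10 N, or the basket on the cleaner over 16 N or set down in the tray with over 20 N (contact force between rod and cleaner above 10 N or contact force between basket and cleaner above 16 N or contact force between basket and tray above 20 N).
It fails at once if the basket is tipped by more than 0.08 rad (5 degrees) on its brackets or 0.25 rad (14 degrees) anywhere (angle between basket's own z axis and vertical above 0.25 rad or (angle between basket's own z axis and vertical above 0.08 rad and z of basket in the frame of cleaner below 0.044 m and horizontal distance between basket and cleaner below 0.05 m)).
It fails at once if the fingers touch the basket (contact force between the fingers and basket above 0.5 N).
It fails at once if another thing on the bench is moved by more than 20 mm (distance of any of lid, phone, carton, tape, alcohol, driver_grip, beaker from where it was at the start of the episode above 0.02 m).
It also fails if it takes over 72 s, if anything falls off the work surface, if the arm or the gripper's body presses on something with over 40 N, if the wrist force passes 120 N, or if a joint passes its speed limit or range.

## Working session

There is one attempt and no reset: what is moved stays moved. The work goes in short steps, Python scripts to look and compute and a tool call to move; the robot and the scene stay as the last step left them, time stands still between calls to the robot, and variables do not carry over. Pictures are saved under pics/ and viewed, at most 10 in all, crops included, and the job is handed in when it is done.

Besides the shell and the picture viewer there is one more tool, called after ">>>" by a JSON object that holds its "method" and its "body". play_rows: Moves the arm, as the interface text tells. Its arguments: {"type":"object","properties":{"steps":{"type":"array"},"jaw":{"type":"number"},"grip_force":{"type":"number"}},"required":["steps"]}

```bash
mkdir -p pics; cat > h.py <<'E'
import numpy as np, cv2
from workcell import bot
def ray(c,u,v):
    d=np.linalg.inv(c['mtx'])@np.array([u,v,1.]); R=c['R']; return -R.T@c['t'], R.T@d
def onz(c,u,v,z):
    o,d=ray(c,u,v); return o+d*(z-o[2])/d[2]
def proj(c,X):
    p=c['mtx']@(c['R']@np.array(X,float)+c['t']); return p[:2]/p[2]
def tri(c1,p1,c2,p2):
    o1,d1=ray(c1,*p1);o2,d2=ray(c2,*p2)
    s=np.linalg.lstsq(np.stack([d1,-d2],1),o2-o1,rcond=None)[0]
    a,b=o1+s[0]*d1,o2+s[1]*d2
    return (a+b)/2,np.linalg.norm(a-b)
E
python3 - <<'E'
from h import *
for n in ['top','side']:
    c=bot.read_camera(n); cv2.imwrite(f'pics/{n}0.png',c['pixels']); print(n,c['mtx'].tolist(),(-c['R'].T@c['t']).round(3),c['R'].round(3).tolist())
s=bot.read_state();print(s)
E
```

```text
top [[414.3516783937935, 0.0, 316.6099652571672], [0.0, 414.3516783937935, 194.47175253424024], [0.0, 0.0, 1.0]] [0.445 0.047 1.049] [[0.025, -1.0, 0.016], [-0.994, -0.026, -0.103], [0.103, -0.013, -0.995]]
side [[481.30939038719515, 0.0, 326.31975617645855], [0.0, 481.30939038719515, 194.97666716071726], [0.0, 0.0, 1.0]] [ 0.137 -0.777  0.651] [[0.894, -0.449, 0.007], [-0.231, -0.472, -0.851], [0.385, 0.759, -0.525]]
{'time': 0.1, 'q': array([ 1.10606428e+00,  2.64710844e-01,  1.60526914e+00,  5.47359790e-06,
        1.27371292e+00, -3.69055276e-02]), 'joint_vel': array([-0.00118977, -0.00320594, -0.00264848,  0.00118378, -0.00100858,
       -0.00058922]), 'joint_torque': array([-9.50588801e-04, -5.16705358e+01, -3.68591845e+01, -1.35414543e-04,
        6.27815942e-03, -1.94379390e-05]), 'tool_pos': array([0.27976796, 0.61358374, 0.24704712]), 'tcp_rot': array([-0.66680521, -3.06947197,  0.00319326]), 'wrist_force': array([ 0.16806645, -0.43640578,  0.01771372]), 'torque': array([0.06693633, 0.05551243, 0.03350585]), 'grip_force': 0.0, 'width': 0.9963227464789344}
```

View pics/top0.png

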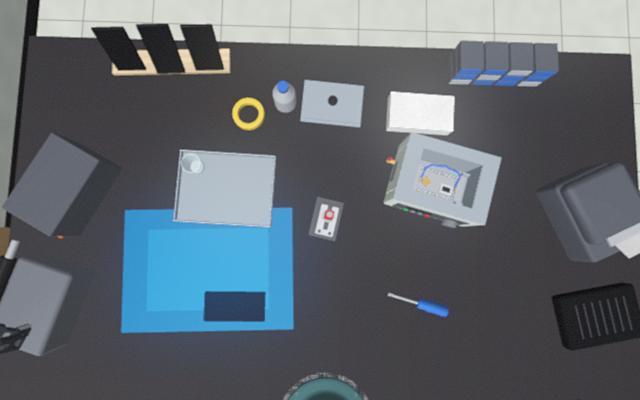

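View pics/side0.png

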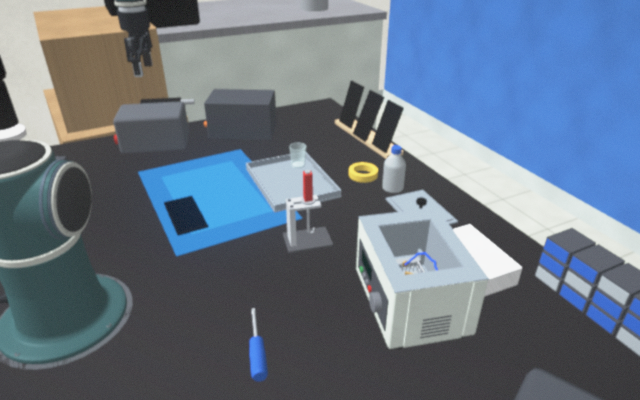

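The top view shows the tray (225,188), stand with red handle (328,214), cleaner (443,180) with the blue bail at about (440,170), and the screwdriver (430,308). In the side view the handle is at (308,187) and the bail at (420,260).

```bash
python3 - <<'E'
from h import *
t=cv2.imread('pics/top0.png');s=cv2.imread('pics/side0.png')
a=cv2.resize(t[125:235,380:505],(400,352),interpolation=cv2.INTER_CUBIC) #x3.2
b=cv2.resize(s[205:355,350:490],None,fx=2.4,fy=2.4,interpolation=cv2.INTER_CUBIC)
c=cv2.resize(t[190:245,300:350],None,fx=4,fy=4,interpolation=cv2.INTER_CUBIC)
d=cv2.resize(s[160:255,275:340],None,fx=2.3,fy=2.3,interpolation=cv2.INTER_CUBIC)
M=np.zeros((600,800,3),np.uint8)
for im,x,y in((a,0,0),(b,410,0),(c,0,370),(d,220,370)):
    M[y:y+im.shape[0],x:x+im.shape[1]]=im[:600-y,:800-x]
cv2.imwrite('pics/m0.png',M)
E
```

```text
(no output)
```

View pics/m0.png

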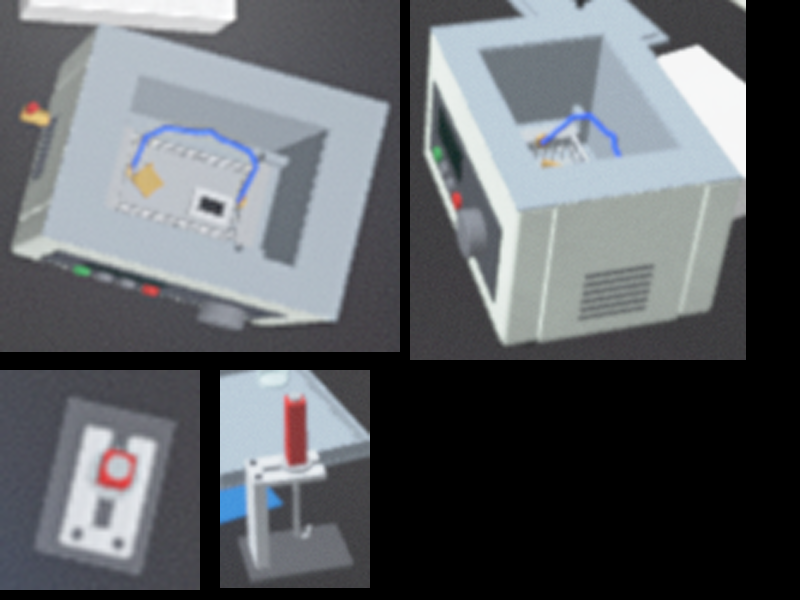

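The mosaic shows the rim corners, the bail leaning to +x with its peak about (190,130) in the crop, the stand base corners and the handle. The hook turns away from the post.

```bash
python3 - <<'E'
from h import *
T=bot.read_camera('top');S=bot.read_camera('side')
def rect(P,z,f):
    W=np.array([onz(T,*f(p),z) for p in P])[:,:2]; print(W.round(3).tolist(),'edges',np.linalg.norm(W-np.roll(W,-1,0),axis=1).round(3)); return W
fa=lambda p:(380+p[0]/3.2,125+p[1]/3.2)
fc=lambda p:(300+p[0]/4,190+(p[1]-370)/4)
W=rect([(98,27),(388,103),(338,322),(45,240)],.14,fa)
c=W.mean(0); ex=W[0]+W[1]-W[2]-W[3]; print('cleaner',c,'yaw',np.arctan2(ex[1],ex[0]), )
W2=rect([(138,75),(328,130),(295,267),(0,0)][:3],.14,fa)
B=rect([(68,398),(175,422),(140,573),(37,550)],.008,fc)
e=B[0]+B[1]-B[2]-B[3]; print('stand',B.mean(0),np.arctan2(e[1],e[0]))
F=rect([(85,427),(157,440),(133,558),(60,543)],.105,fc);e=F[0]+F[1]-F[2]-F[3]; print('fork',F.mean(0),np.arctan2(e[1],e[0]))
h=cv2.cvtColor(T['pixels'],cv2.COLOR_BGR2HSV); 
def red(c,x0,y0,x1,y1):
    h=cv2.cvtColor(c['pixels'],cv2.COLOR_BGR2HSV);m=((h[...,0]<10)|(h[...,0]>170))&(h[...,1]>100)&(h[...,2]>80)
    k=np.zeros_like(m);k[y0:y1,x0:x1]=m[y0:y1,x0:x1];return k
k=red(T,310,195,345,235);y,x=np.nonzero(k);print('red top',x.mean(),y.mean(),len(x),x.min(),x.max(),y.min(),y.max())
print('top plane',onz(T,(x.min()+x.max())/2,(y.min()+y.max())/2,.170))
k=red(S,290,160,325,210);y,x=np.nonzero(k);print('red side',x.mean(),y.mean(),x.min(),x.max(),y.min(),y.max());ps=(x.mean(),y.mean())
print('side plane .142',onz(S,*ps,.142))
# tray
for p in [(179,151),(275,156),(271,226),(174,220)]: print('tray',onz(T,*p,.022).round(3))
# beaker, bail
yaw=np.arctan2(ex[1],ex[0]);R=np.array([[np.cos(yaw),np.sin(yaw)],[-np.sin(yaw),np.cos(yaw)]])
for n,C,bx in (('top',T,(410,155,470,195)),('side',S,(395,245,440,275))):
    h=cv2.cvtColor(C['pixels'],cv2.COLOR_BGR2HSV);x0,y0,x1,y1=bx
    m=(h[...,0]>105)&(h[...,0]<130)&(h[...,1]>110);k=np.zeros_like(m);k[y0:y1,x0:x1]=m[y0:y1,x0:x1]
    y,x=np.nonzero(k);print(n,[(u,round(y[x==u].mean(),1)) for u in sorted(set(x))])
# predictions by lean
for phi in (0,.2,.4,.6,.85):
    q=c+R.T@np.array([.05*np.sin(phi),0]);X=[*q,.064+.05*np.cos(phi)]
    print(phi,'top',proj(T,X).round(1),'side',proj(S,X).round(1))
print(cv2.__version__)
E
```

```text
[[0.682, -0.173], [0.634, -0.377], [0.48, -0.339], [0.531, -0.136]] edges [0.21  0.159 0.209 0.156]
cleaner [ 0.5816112 -0.2564348] yaw -0.23929575291866395
[[0.649, -0.201], [0.613, -0.334], [0.517, -0.31]] edges [0.138 0.1   0.171]
[[0.546, 0.032], [0.533, -0.036], [0.437, -0.016], [0.45, 0.049]] edges [0.069 0.097 0.066 0.097]
stand [0.49152246 0.00743267] -0.19244239784863904
[[0.52, 0.023], [0.514, -0.018], [0.446, -0.006], [0.454, 0.036]] edges [0.042 0.069 0.042 0.068]
fork [0.48357505 0.00892895] -0.18472621579845436
red top 328.44117647058823 214.94117647058823 34 325 333 210 219
top plane [0.4936081  0.00800668 0.17      ]
red side 307.23478260869564 185.9608695652174 303 311 172 200
side plane .142 [0.49015387 0.00715265 0.142     ]
tray [0.651 0.381 0.022]
tray [0.645 0.14  0.022]
tray [0.47  0.144 0.022]
tray [0.479 0.383 0.022]
top [(np.int64(422), np.float64(174.5)), (np.int64(423), np.float64(172.5)), (np.int64(424), np.float64(170.0)), (np.int64(425), np.float64(168.0)), (np.int64(426), np.float64(167.0)), (np.int64(427), np.float64(166.5)), (np.int64(428), np.float6
[... 1867 characters left out ...]
, np.float64(253.0)), (np.int64(425), np.float64(253.5)), (np.int64(426), np.float64(254.0)), (np.int64(427), np.float64(255.5)), (np.int64(428), np.float64(256.5)), (np.int64(429), np.float64(257.5)), (np.int64(430), np.float64(258.5)), (np.int64(431), np.float64(259.0)), (np.int64(432), np.float64(260.0)), (np.int64(433), np.float64(261.0)), (np.int64(434), np.float64(263.0)), (np.int64(435), np.float64(264.5)), (np.int64(436), np.float64(267.0)), (np.int64(437), np.float64(268.5))]
0 top [444.1 180.3] side [417.3 256.5]
0.2 top [445.  176.3] side [422.5 256.2]
0.4 top [445.5 172.5] side [427.3 256.8]
0.6 top [445.7 169.2] side [431.6 258.2]
0.85 top [445.5 166. ] side [435.9 261.1]
4.12.0
```

```bash
python3 - <<'E'
from h import *
T=bot.read_camera('top');S=bot.read_camera('side')
c=np.array([.5816,-.2564]);yaw=-.239;R=np.array([[np.cos(yaw),np.sin(yaw)],[-np.sin(yaw),np.cos(yaw)]])
for p in [(429,165.5),(441,165.5),(450,168.5)]:
    for z in (.07,.08,.09,.1,.11,.12):
        X=onz(T,*p,z);print(p,z,proj(S,X).round(1),(R@(X[:2]-c)).round(4))
for q in [(420,253.5),(423,253.2),(425,253.5),(430,258.5),(433,261),(435,264.5)]:
    r,e=min((tri(T,(u,v),S,q) for u,v in [(426,167),(428,166),(430,165),(433,164.5),(437,165),(441,165.5),(445,165.5),(448,167.5),(451,169)]),key=lambda a:a[1]);print(q,r.round(4),(R@(r[:2]-c)).round(4),e.round(4))
E
```

```text
(429, 165.5) 0.07 [426. 262.] [0.0351 0.0312]
(429, 165.5) 0.08 [424.9 257.3] [0.0327 0.0336]
(429, 165.5) 0.09 [423.7 252.4] [0.0302 0.0359]
(429, 165.5) 0.1 [422.6 247.6] [0.0278 0.0383]
(429, 165.5) 0.11 [421.5 242.7] [0.0253 0.0406]
(429, 165.5) 0.12 [420.3 237.8] [0.0229 0.043 ]
(441, 165.5) 0.07 [435.9 271. ] [0.0427 0.0032]
(441, 165.5) 0.08 [434.7 266.1] [0.0402 0.0059]
(441, 165.5) 0.09 [433.5 261.1] [0.0377 0.0085]
(441, 165.5) 0.1 [432.3 256.1] [0.0352 0.0112]
(441, 165.5) 0.11 [431.1 251. ] [0.0326 0.0138]
(441, 165.5) 0.12 [429.8 245.9] [0.0301 0.0165]
(450, 168.5) 0.07 [440.4 279.3] [ 0.0413 -0.0194]
(450, 168.5) 0.08 [439.2 274.2] [ 0.0388 -0.0166]
(450, 168.5) 0.09 [437.9 269. ] [ 0.0363 -0.0137]
(450, 168.5) 0.1 [436.6 263.9] [ 0.0338 -0.0108]
(450, 168.5) 0.11 [435.3 258.6] [ 0.0313 -0.0079]
(450, 168.5) 0.12 [434.1 253.4] [ 0.0288 -0.005 ]
(420, 253.5) [ 0.6163 -0.2229  0.0846] [0.0258 0.0408] 0.0007
(423, 253.2) [ 0.6189 -0.2272  0.0873] [0.0293 0.0372] 0.0005
(425, 253.5) [ 0.6208 -0.2312  0.0889] [0.0321 0.0337] 0.0003
(430, 258.5) [ 0.6207 -0.2475  0.0891] [0.0358 0.0179] 0.0015
(433, 261) [ 0.6198 -0.2567  0.0903] [0.0372 0.0087] 0.0008
(435, 264.5) [ 0.622  -0.2595  0.0831] [0.04   0.0065] 0.0012
```

```bash
cat >> h.py <<'E'
def yaw():
    R=cv2.Rodrigues(bot.read_state()['tcp_rot'])[0]; return np.arctan2(R[1,0],R[0,0])
def go(x,y,z,a):
    """shift in tool axes (tool assumed down) and turn to reach world pose"""
    s=bot.read_state();R=cv2.Rodrigues(s['tcp_rot'])[0];a0=np.arctan2(R[1,0],R[0,0])
    print('at',s['time'],s['tool_pos'].round(4),'a',a0.round(4),'F',s['wrist_force'].round(2))
    print('shift',(R.T@(np.array([x,y,z])-s['tool_pos'])).round(4),'turn',round((a0-a+np.pi)%(2*np.pi)-np.pi,4))
E
python3 -c "
from h import *
go(.491,.0075,.24,1.383)"
```

```text
at 0.3 [0.2799 0.614  0.2478] a 2.7138 F [ 0.09  0.34 -0.31]
shift [-0.4436 -0.4642  0.0081] turn 1.3308
```

>>> {"method": "play_rows", "body": {"steps": [-0.02, -0.021, 0, 0.06, -0.065, -0.068, 0, 0.2, -0.11, -0.115, 0, 0.33, -0.155, -0.162, 0, 0.47, -0.2, -0.21, 0.002, 0.6, -0.245, -0.257, 0.004, 0.74, -0.29, -0.305, 0.006, 0.88, -0.335, -0.352, 0.008, 1.02, -0.38, -0.4, 0.008, 1.15, -0.42, -0.44, 0.008, 1.26], "jaw": 0}}

```text
time: 1.55
tool_pos: [0.4742, 0.0535, 0.2407]
tcp_rot: [2.351, 2.083, 0.002]
wrist_force: [-0.3, 0.7, 0.1]
width: 1.0
grip_force: 0.0
```

```bash
python3 -c "
from h import *
go(.491,.0075,.146,1.383)"
```

```text
at 1.55 [0.4742 0.0535 0.2407] a 1.45 F [-0.3   0.73  0.07]
shift [-0.0437  0.0221  0.0947] turn 0.067
```

>>> {"method": "play_rows", "body": {"steps": [-0.015, 0.007, 0, 0.035, -0.03, 0.015, 0, 0.071, -0.03, 0.015, 0, 0.071, -0.03, 0.015, 0, 0.071]}}

```text
time: 2.05
tool_pos: [0.485, 0.025, 0.2402]
tcp_rot: [-2.418, -2.005, 0.0]
wrist_force: [-0.2, -0.8, -0.5]
width: 1.0
grip_force: 0.0
```

```bash
python3 -c "
from h import *
go(.491,.0075,.146,1.383)
S=bot.read_camera('side');T=bot.read_camera('top')
a=cv2.resize(S['pixels'][100:260,230:380],None,fx=3.5,fy=3.5);b=cv2.resize(T['pixels'][160:270,280:350],None,fx=3.5,fy=3.5)
M=np.zeros((600,800,3),np.uint8);M[:a.shape[0],:a.shape[1]]=a;M[:b.shape[0],540:540+b.shape[1]]=b;cv2.imwrite('pics/m1.png',M)"
```

```text
at 2.05 [0.485  0.025  0.2402] a 1.3845 F [-0.2  -0.85 -0.52]
shift [-0.0162  0.0092  0.0942] turn 0.0015
```

View pics/m1.png

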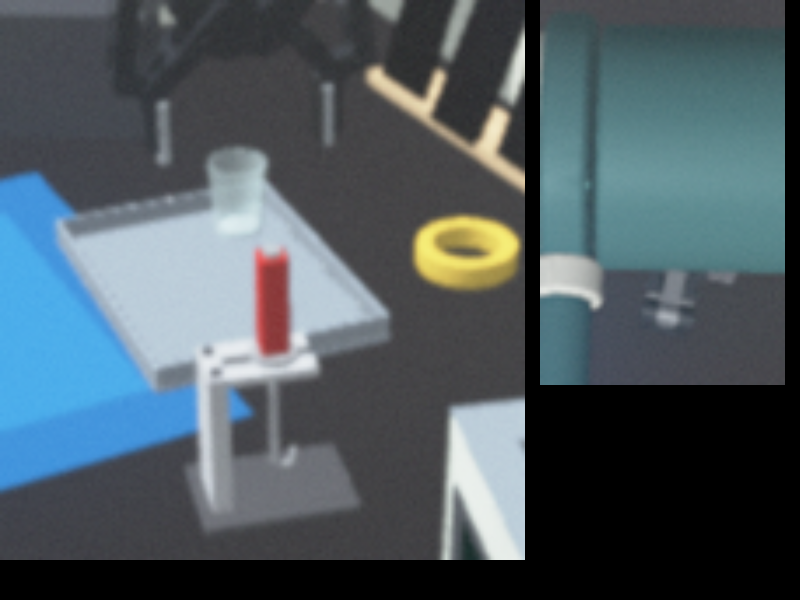

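The side view shows the open fingers at (163,130) and (328,110) in the crop, straddling the red handle at (272,300) along the slot direction. The top view is blocked by the arm.

>>> {"method": "play_rows", "body": {"steps": [-0.008, 0.005, 0.01, 0, -0.016, 0.009, 0.02, 0, -0.016, 0.009, 0.045, 0, -0.016, 0.009, 0.07, 0, -0.016, 0.009, 0.088, 0, -0.016, 0.009, 0.094, 0, -0.016, 0.009, 0.094, 0]}}

```text
time: 3.02
tool_pos: [0.4911, 0.0064, 0.1461]
tcp_rot: [-2.42, -2.003, 0.001]
wrist_force: [-0.6, 0.1, -0.3]
width: 1.002
grip_force: 0.0
```

```bash
python3 -c "
from h import *
go(.491,.0075,.146,1.383)"
```

```text
at 3.025 [0.4911 0.0064 0.1461] a 1.3827 F [-0.55  0.15 -0.3 ]
shift [ 0.0011 -0.0003  0.0001] turn -0.0003
```

>>> {"method": "play_rows", "body": {"steps": [0.001, 0, 0, 0, 0.001, 0, 0, 0, 0.001, 0, 0, 0, 0.001, 0, 0, 0, 0.001, 0, 0, 0, 0.001, 0, 0, 0, 0.001, 0, 0, 0], "jaw": 255, "grip_force": 70}}

```text
time: 3.9
tool_pos: [0.4916, 0.0075, 0.1466]
tcp_rot: [2.42, 2.003, 0.001]
wrist_force: [0.1, 0.6, 2.5]
width: 0.201
grip_force: 69.3
```

```bash
python3 -c "
from h import *
go(.491,.0075,.26,1.383)
print(bot.read_state()['width'])"
```

```text
at 3.9 [0.4916 0.0075 0.1466] a 1.3828 F [0.06 0.56 2.53]
shift [-1.000e-04 -5.000e-04 -1.134e-01] turn -0.0002
0.20104146674976503
```

>>> {"method": "play_rows", "body": {"steps": [0, 0, -0.005, 0, 0, 0, -0.015, 0, 0, 0, -0.035, 0, 0, 0, -0.06, 0, 0, 0, -0.085, 0, 0, 0, -0.11, 0, 0, 0, -0.135, 0, 0, 0, -0.15, 0, 0, 0, -0.155, 0, 0, 0, -0.155, 0]}}

```text
time: 5.15
tool_pos: [0.4911, 0.0075, 0.301]
tcp_rot: [-2.42, -2.003, 0.001]
wrist_force: [-0.3, -0.7, -1.9]
width: 0.204
grip_force: 69.1
```

```bash
python3 -c "
from h import *
go(.5816-.030*np.cos(-.239),-.2564-.030*np.sin(-.239),.30,1.332)
S=bot.read_camera('side');T=bot.read_camera('top')
a=cv2.resize(S['pixels'][80:260,230:380],None,fx=3.3,fy=3.3);b=cv2.resize(T['pixels'][160:270,280:350],None,fx=3.3,fy=3.3)
M=np.zeros((600,800,3),np.uint8);M[:a.shape[0],:a.shape[1]]=a;M[:b.shape[0],540:540+b.shape[1]]=b;cv2.imwrite('pics/m2.png',M)"
```

```text
at 5.15 [0.4911 0.0075 0.301 ] a 1.3828 F [-0.34 -0.7  -1.91]
shift [-0.2408  0.1083  0.0009] turn 0.0508
```

View pics/m2.png

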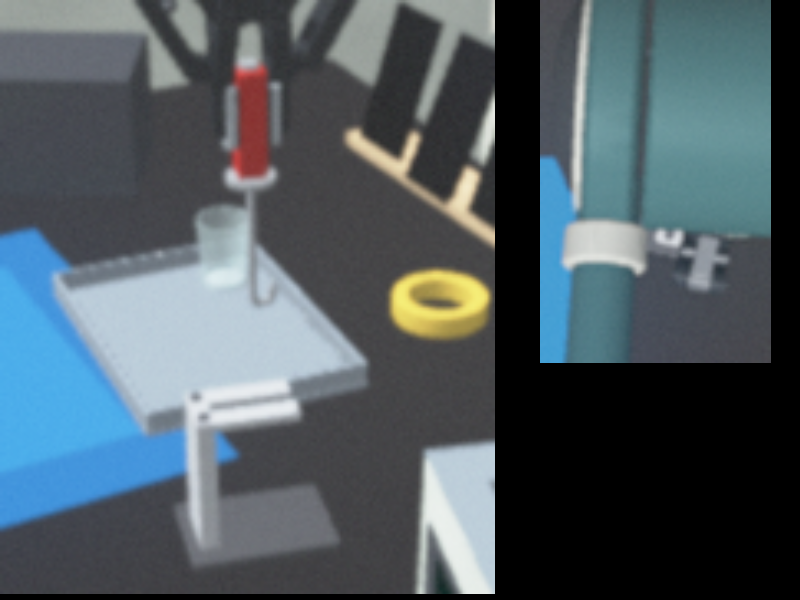

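The rod is held upright, hook to the right at crop (262,300), and the fork is empty.

```bash
cat >> h.py <<'E'
CC=np.array([.5816,-.2564]);CY=-.239
def cw(x,y): 
    c,s=np.cos(CY),np.sin(CY); return CC+np.array([c*x-s*y,s*x+c*y])
def wc(p):
    c,s=np.cos(CY),np.sin(CY); d=np.array(p)[:2]-CC; return np.array([c*d[0]+s*d[1],-s*d[0]+c*d[1]])
E
python3 -c "
from h import *
S=bot.read_camera('side')
for z in (.1744,.22,.2964):print(proj(S,[.4911,.0075,z]).round(1))
print('pic hook',230+262/3.3,80+303/3.3,'shank',230+251/3.3,80+240/3.3,'handle',230+253/3.3,80+122/3.3)
go(*cw(.008,0),.30,1.332)"
```

```text
[307.4 172.1]
[307. 152.]
[306.5 116.1]
pic hook 309.3939393939394 171.8181818181818 shank 306.06060606060606 152.72727272727275 handle 306.6666666666667 116.96969696969697
at 5.3 [0.4907 0.0075 0.3001] a 1.3828 F [-0.37 -0.12  0.05]
shift [-2.427e-01  1.466e-01 -2.000e-04] turn 0.0508
```

>>> {"method": "play_rows", "body": {"steps": [-0.01, 0.006, 0, 0.005, -0.035, 0.021, 0, 0.01, -0.07, 0.042, 0, 0.018, -0.11, 0.066, 0, 0.025, -0.15, 0.09, 0, 0.035, -0.187, 0.113, 0, 0.042, -0.218, 0.132, 0, 0.048, -0.236, 0.143, 0, 0.051, -0.243, 0.147, 0, 0.051, -0.243, 0.147, 0, 0.051]}}

```text
time: 6.55
tool_pos: [0.5901, -0.2584, 0.301]
tcp_rot: [-2.47, -1.94, 0.0]
wrist_force: [0.1, 1.3, -1.2]
width: 0.204
grip_force: 69.0
```

```bash
python3 -c "
from h import *
go(*cw(.008,0),.197,1.332);print(wc(bot.read_state()['tool_pos']))
S=bot.read_camera('side');T=bot.read_camera('top')
a=cv2.resize(S['pixels'][90:290,340:490],None,fx=3,fy=3);b=cv2.resize(T['pixels'][125:235,385:505],None,fx=2.8,fy=2.8)
M=np.zeros((600,800,3),np.uint8);M[:a.shape[0],:a.shape[1]]=a;M[:b.shape[0],455:455+b.shape[1]]=b;cv2.imwrite('pics/m3.png',M)"
```

```text
at 6.55 [ 0.5901 -0.2584  0.301 ] a 1.3317 F [ 0.06  1.29 -1.16]
shift [-1.00e-04 -7.00e-04  1.04e-01] turn -0.0003
[8.75805858e-03 2.54623665e-05]
```

View pics/m3.png

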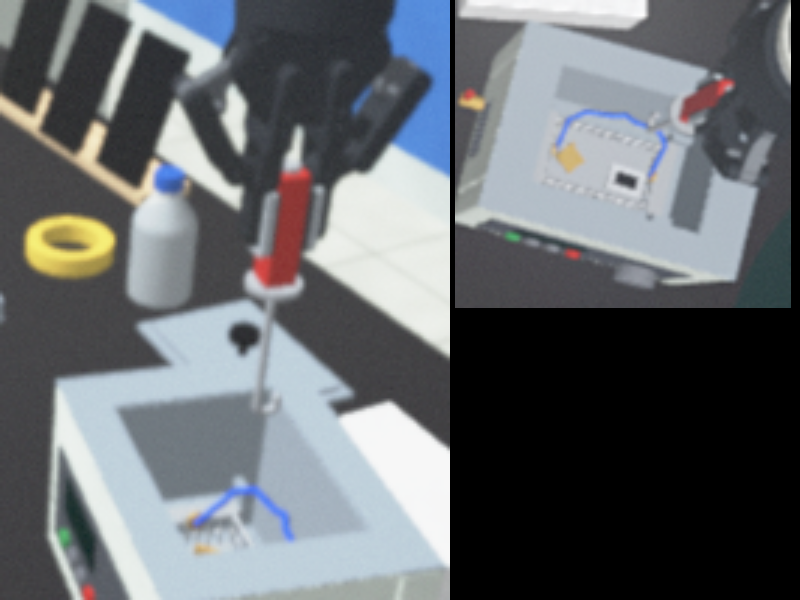

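The hook, at side crop (265,405), is above the tank opening. The bail is still visible in the top crop from (560,130) to (665,150).

>>> {"method": "play_rows", "body": {"steps": [0, -0.001, 0.008, 0, 0, -0.001, 0.025, 0, 0, -0.001, 0.045, 0, 0, -0.001, 0.065, 0, 0, -0.001, 0.082, 0, 0, -0.001, 0.095, 0, 0, -0.001, 0.102, 0, 0, -0.001, 0.104, 0, 0, -0.001, 0.104, 0]}}

```text
time: 7.78
tool_pos: [0.5897, -0.2586, 0.1979]
tcp_rot: [2.47, 1.94, 0.001]
wrist_force: [-0.4, 1.2, -0.8]
width: 0.202
grip_force: 69.0
```

```bash
python3 -c "
from h import *
go(*cw(.024,0),.197,1.332);print(wc(bot.read_state()['tool_pos']))
S=bot.read_camera('side');T=bot.read_camera('top')
for z in (.07,.11,.15):print(proj(S,[*cw(.008,0),z]),proj(T,[*cw(.008,0),z]))
a=cv2.resize(S['pixels'][190:290,360:490],None,fx=3.4,fy=3.4,interpolation=2);b=cv2.resize(T['pixels'][140:225,405:485],None,fx=4.3,fy=4.3,interpolation=2)
M=np.zeros((600,800,3),np.uint8);M[:a.shape[0],:a.shape[1]]=a;M[:b.shape[0],450:450+b.shape[1]]=b;cv2.imwrite('pics/m4.png',M)"
```

```text
at 7.775 [ 0.5897 -0.2586  0.1979] a 1.3318 F [-0.38  1.21 -0.79]
shift [0.0003 0.0156 0.0009] turn -0.0002
[ 0.00837042 -0.00026078]
[418.82139197 274.9258546 ] [438.97733793 179.65902704]
[421.25816198 257.66912863] [444.36105094 177.25843863]
[423.8182097  239.53937413] [450.21372099 174.64874309]
```

View pics/m4.png

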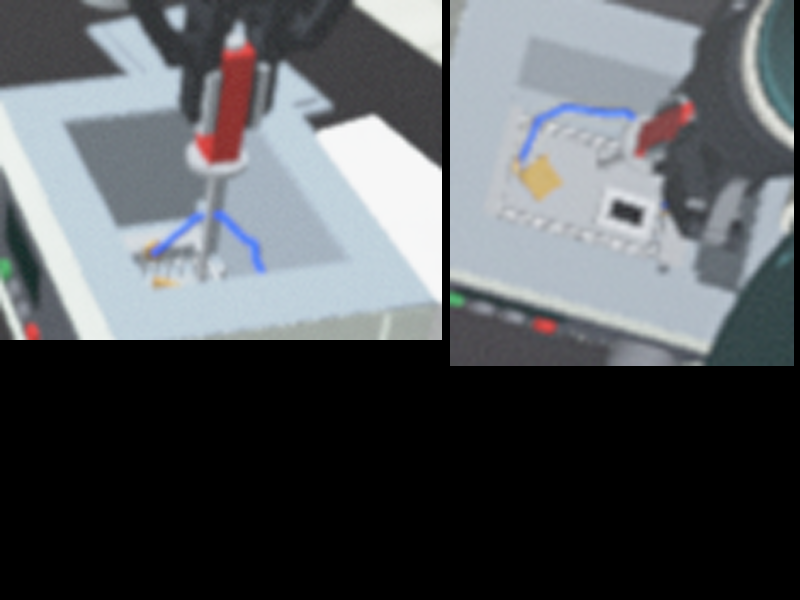

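The hook is down beside the bail: tip at side crop (215,270) on the -x side of the bail, whose top runs from (217,213) to (257,247). Next I go under the wire.

>>> {"method": "play_rows", "body": {"steps": [0, 0.004, 0.001, 0, 0, 0.008, 0.001, 0, 0, 0.012, 0.001, 0, 0, 0.016, 0.001, 0, 0, 0.019, 0.001, 0, 0, 0.0215, 0.001, 0, 0, 0.0215, 0.001, 0, 0, 0.0215, 0.001, 0]}}

```text
time: 8.88
tool_pos: [0.6101, -0.2635, 0.1963]
tcp_rot: [-2.47, -1.941, 0.0]
wrist_force: [0.5, 0.4, -1.4]
width: 0.2
grip_force: 69.0
```

```bash
python3 -c "
from h import *
go(*cw(.031,0),.197,1.332);print(wc(bot.read_state()['tool_pos']))
S=bot.read_camera('side');T=bot.read_camera('top')
a=cv2.resize(S['pixels'][190:290,360:490],None,fx=3.4,fy=3.4,interpolation=2);b=cv2.resize(T['pixels'][140:225,405:485],None,fx=4.3,fy=4.3,interpolation=2)
M=np.zeros((370,800,3),np.uint8);M[:a.shape[0],:a.shape[1]]=a;M[:b.shape[0],450:450+b.shape[1]]=b;cv2.imwrite('pics/m5.png',M)"
```

```text
at 8.875 [ 0.6101 -0.2635  0.1963] a 1.3318 F [ 0.51  0.41 -1.4 ]
shift [ 0.0002  0.0016 -0.0007] turn -0.0002
[ 0.02936903 -0.00016314]
```

View pics/m5.png

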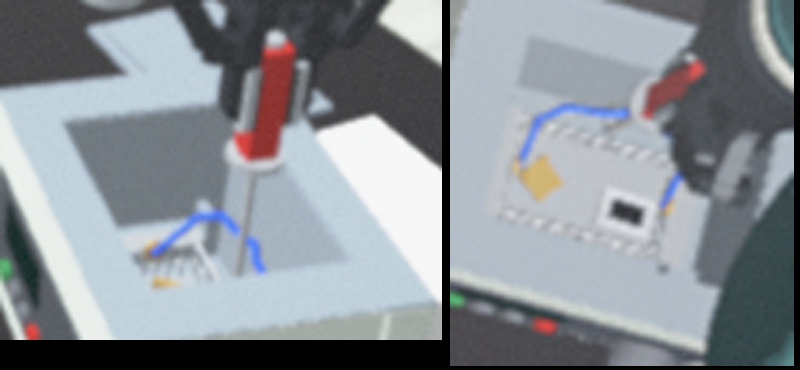

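The shank stands on the -x side of the wire, crossing at side crop (243,237), with the tip below it. I raise slowly now.

>>> {"method": "play_rows", "body": {"steps": [0, 0.001, -0.003, 0, 0, 0.001, -0.006, 0, 0, 0.001, -0.009, 0, 0, 0.001, -0.012, 0, 0, 0.001, -0.015, 0, 0, 0.001, -0.018, 0, 0, 0.001, -0.018, 0]}}

```text
time: 9.85
tool_pos: [0.6114, -0.2639, 0.2148]
tcp_rot: [2.47, 1.94, 0.0]
wrist_force: [-0.3, 0.1, -0.4]
width: 0.201
grip_force: 69.0
```

```bash
python3 -c "
from h import *
go(*cw(.031,0),.217,1.332);print(wc(bot.read_state()['tool_pos']))
S=bot.read_camera('side');T=bot.read_camera('top')
a=cv2.resize(S['pixels'][190:290,360:490],None,fx=3.4,fy=3.4,interpolation=2);b=cv2.resize(T['pixels'][140:225,405:485],None,fx=4.3,fy=4.3,interpolation=2)
M=np.zeros((370,800,3),np.uint8);M[:a.shape[0],:a.shape[1]]=a;M[:b.shape[0],450:450+b.shape[1]]=b;cv2.imwrite('pics/m6.png',M)"
```

```text
at 9.85 [ 0.6114 -0.2639  0.2148] a 1.3318 F [-0.29  0.14 -0.43]
shift [ 0.0002  0.0003 -0.0022] turn -0.0002
[ 0.03071816 -0.00023321]
```

View pics/m6.png

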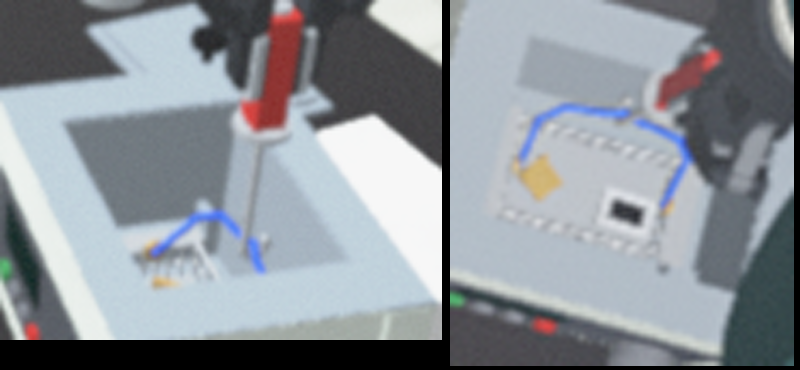

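The hook is around the wire at top crop (627,112), with the tip on the +x side. Now I swing it along the arc.

>>> {"method": "play_rows", "body": {"steps": [0, -0.002, -0.002, 0, 0, -0.006, -0.006, 0, 0, -0.009, -0.0085, 0, 0, -0.012, -0.0105, 0, 0, -0.0155, -0.0125, 0, 0, -0.019, -0.014, 0, 0, -0.022, -0.0152, 0, 0, -0.0255, -0.016, 0, 0, -0.0285, -0.0168, 0, 0, -0.0285, -0.0168, 0]}}

```text
time: 11.2
tool_pos: [0.583, -0.257, 0.231]
tcp_rot: [-2.47, -1.94, 0.001]
wrist_force: [0.2, 0.7, -0.4]
width: 0.204
grip_force: 69.1
```

```bash
cat >> h.py <<'E'
def blue(C,bx):
    h=cv2.cvtColor(C['pixels'],cv2.COLOR_BGR2HSV);x0,y0,x1,y1=bx
    m=(h[...,0]>105)&(h[...,0]<130)&(h[...,1]>110);k=np.zeros_like(m);k[y0:y1,x0:x1]=m[y0:y1,x0:x1]
    y,x=np.nonzero(k);return [(int(u),float(round(y[x==u].mean(),1))) for u in sorted(set(x))]
E
python3 -c "
from h import *
go(*cw(-.0075,0),.2326,1.332);print(wc(bot.read_state()['tool_pos']))
S=bot.read_camera('side');T=bot.read_camera('top')
print(blue(T,(410,155,470,205)));print(blue(S,(390,235,450,285)))
for f in(0,.1,.2,.3):
  for y in (0.04,.02,0,-.02,-.04):print(f,y,proj(T,[*cw(.05*np.sin(f),y),.064+.05*np.cos(f)]).round(1),proj(S,[*cw(.05*np.sin(f),y),.064+.05*np.cos(f)]).round(1))
"
```

```text
at 11.2 [ 0.583 -0.257  0.231] a 1.3317 F [ 0.21  0.66 -0.38]
shift [ 0.0002 -0.009  -0.0016] turn -0.0003
[ 0.00151539 -0.00021575]
[(422, 176.0), (423, 175.0), (424, 174.0), (425, 174.0), (426, 174.0), (427, 173.0), (428, 173.0), (429, 173.0), (430, 173.0), (431, 173.0), (432, 173.5), (433, 174.0), (434, 174.0), (435, 174.0), (436, 174.5), (437, 174.5), (438, 175.0), (439, 175.0), (440, 175.0), (441, 175.5), (442, 175.5), (443, 175.5), (444, 176.0), (445, 176.0), (446, 176.0), (455, 186.0), (456, 186.0), (457, 185.0), (458, 183.7), (459, 183.0)]
[(405, 263.5), (406, 261.0), (407, 257.5), (408, 254.0), (409, 252.0), (410, 250.5), (411, 249.5), (412, 249.0), (413, 249.5), (414, 250.0), (415, 250.5), (416, 251.5), (419, 255.5), (420, 256.0), (421, 259.0), (422, 260.5), (423, 262.0), (424, 264.5), (425, 267.0), (426, 268.5), (427, 270.0)]
0 0.04 [427.2 175.8] [408.9 243. ]
0 0.02 [435.7 178.1] [413.  249.6]
0 0 [444.1 180.3] [417.3 256.5]
0 -0.02 [452.6 182.6] [421.7 263.7]
0 -0.04 [461.1 184.9] [426.3 271.1]
0.1 0.04 [427.7 173.7] [411.5 242.7]
0.1 0.02 [436.1 176. ] [415.6 249.4]
0.1 0 [444.6 178.3] [419.9 256.2]
0.1 -0.02 [453.  180.6] [424.4 263.4]
0.1 -0.04 [461.5 182.8] [429.  270.8]
0.2 0.04 [428.1 171.7] [414.  242.7]
0.2 0.02 [436.5 174. ] [418.1 249.3]
0.2 0 [445.  176.3] [422.5 256.2]
0.2 -0.02 [453.4 178.5] [427.  263.3]
0.2 -0.04 [461.9 180.8] [431.7 270.8]
0.3 0.04 [428.4 169.8] [416.4 242.9]
0.3 0.02 [436.9 172.1] [420.6 249.5]
0.3 0 [445.3 174.3] [425.  256.4]
0.3 -0.02 [453.7 176.6] [429.5 263.5]
0.3 -0.04 [462.2 178.9] [434.2 270.9]
```

>>> {"method": "play_rows", "body": {"steps": [0, -0.002, -0.0005, 0, 0, -0.004, -0.001, 0, 0, -0.006, -0.0013, 0, 0, -0.0085, -0.0016, 0, 0, -0.0085, -0.0016, 0, 0, -0.0085, -0.0016, 0]}}

```text
time: 12.05
tool_pos: [0.5751, -0.255, 0.2328]
tcp_rot: [-2.47, -1.941, 0.0]
wrist_force: [0.3, 0.1, -0.9]
width: 0.2
grip_force: 69.1
```

```bash
python3 -c "
from h import *
go(*cw(-.0070,0),.2326,1.332);print(wc(bot.read_state()['tool_pos']))
S=bot.read_camera('side');T=bot.read_camera('top')
print(blue(T,(410,155,470,205)));print(blue(S,(390,235,450,285)))
"
```

```text
at 12.05 [ 0.5751 -0.255   0.2328] a 1.3317 F [ 0.32  0.12 -0.89]
shift [ 0.0002 -0.0003  0.0002] turn -0.0003
[-0.00666731 -0.00021236]
[(422, 177.0), (423, 177.0), (424, 176.0), (425, 176.0), (426, 176.0), (427, 176.0), (428, 176.0), (429, 176.0), (430, 176.0), (431, 176.5), (432, 177.0), (433, 177.0), (434, 177.0), (435, 177.5), (436, 177.5), (437, 178.0), (438, 178.0), (439, 178.5), (440, 178.5), (441, 179.0), (442, 179.0), (443, 179.0), (444, 179.5), (445, 180.0), (456, 186.0), (457, 186.0), (458, 186.0), (459, 186.0)]
[(405, 263.0), (406, 256.5), (407, 252.0), (408, 250.5), (409, 249.5), (410, 250.0), (411, 250.5), (415, 256.0), (416, 257.0), (417, 259.5), (418, 261.0), (419, 263.0), (420, 264.5), (421, 266.5), (422, 269.5), (423, 270.0)]
```

>>> {"method": "play_rows", "body": {"steps": [0, 0, -0.001, 0, 0, 0, -0.002, 0, 0, 0, -0.003, 0, 0, 0, -0.004, 0, 0, 0, -0.004, 0]}}

```text
time: 12.78
tool_pos: [0.575, -0.2549, 0.2364]
tcp_rot: [-2.47, -1.94, 0.0]
wrist_force: [0.8, 0.0, -6.9]
width: 0.2
grip_force: 68.4
```

```bash
python3 -c "
from h import *
go(*cw(-.0070,0),.2326,1.332);print(wc(bot.read_state()['tool_pos']))
S=bot.read_camera('side');T=bot.read_camera('top')
print([bot.read_state()['wrist_force'].round(1).tolist() for _ in range(3)])
print(blue(T,(410,155,470,205)));print(blue(S,(390,235,450,285)))
"
```

```text
at 12.775 [ 0.575  -0.2549  0.2364] a 1.3318 F [ 0.82  0.04 -6.91]
shift [ 0.0001 -0.0003  0.0038] turn -0.0002
[-6.72649179e-03 -8.76406139e-05]
[[-0.6, -0.2, -7.1], [-0.6, -0.2, -7.1], [-0.6, -0.2, -7.1]]
[(428, 176.0), (429, 176.0), (430, 176.0), (431, 176.0), (432, 176.5), (433, 177.0), (434, 177.0), (435, 177.0), (436, 177.5), (437, 178.0), (438, 178.0), (439, 178.0), (440, 178.5), (441, 178.5), (442, 179.0), (443, 179.0), (444, 179.5), (445, 179.5), (446, 180.0), (456, 186.0), (457, 185.0)]
[(405, 260.5), (406, 255.0), (407, 250.5), (408, 248.5), (409, 247.5), (410, 248.0), (411, 249.0), (412, 249.5), (415, 254.5), (416, 256.0), (417, 258.0), (418, 260.0), (419, 261.5), (420, 263.5), (421, 265.5), (422, 268.0), (423, 270.0)]
```

>>> {"method": "play_rows", "body": {"steps": [0, 0, -0.001, 0, 0, 0, -0.0025, 0, 0, 0, -0.004, 0, 0, 0, -0.006, 0, 0, 0, -0.008, 0, 0, 0, -0.01, 0, 0, 0, -0.012, 0, 0, 0, -0.014, 0, 0, 0, -0.0155, 0, 0, 0, -0.016, 0]}}

```text
time: 14.12
tool_pos: [0.5753, -0.2551, 0.2529]
tcp_rot: [2.47, 1.941, 0.0]
wrist_force: [-0.6, 0.4, -5.6]
width: 0.205
grip_force: 68.4
```

```bash
python3 -c "
from h import *
S=bot.read_camera('side');T=bot.read_camera('top')
go(*cw(-.0070,0),.36,1.332);print(wc(bot.read_state()['tool_pos']))
print(blue(T,(410,155,470,205)));print(blue(S,(390,225,450,285)))
"
```

```text
at 14.225 [ 0.5752 -0.255   0.2528] a 1.3318 F [-0.72  0.01 -7.53]
shift [ 0.0002 -0.0005 -0.1072] turn -0.0002
[-0.00650266 -0.00018206]
[(425, 175.0), (427, 174.0), (430, 175.0), (431, 175.0), (432, 175.0), (433, 175.0), (434, 175.0), (435, 175.5), (436, 176.0), (437, 176.0), (438, 176.0), (439, 176.5), (440, 177.0), (441, 177.0), (442, 177.0), (443, 177.5), (444, 177.5), (445, 178.0), (446, 178.0), (447, 178.5), (448, 178.5), (458, 185.0), (459, 185.0), (460, 184.0), (461, 184.0)]
[(406, 254.5), (407, 248.0), (408, 243.5), (409, 242.0), (410, 240.5), (411, 241.0), (412, 241.5), (413, 242.5), (416, 247.0), (417, 247.5), (418, 249.5), (419, 251.5), (420, 254.0), (421, 256.5), (422, 258.0), (423, 259.5), (424, 263.0), (425, 266.0), (426, 269.0)]
```

>>> {"method": "play_rows", "body": {"steps": [0, 0, -0.002, 0, 0, 0, -0.008, 0, 0, 0, -0.018, 0, 0, 0, -0.032, 0, 0, 0, -0.048, 0, 0, 0, -0.064, 0, 0, 0, -0.08, 0, 0, 0, -0.094, 0, 0, 0, -0.105, 0, 0, 0, -0.112, 0]}}

```text
time: 15.48
tool_pos: [0.5753, -0.2551, 0.3655]
tcp_rot: [2.47, 1.941, 0.0]
wrist_force: [0.3, 0.5, -6.1]
width: 0.205
grip_force: 68.5
```

>>> {"method": "play_rows", "body": {"steps": [0, 0, -0.003, 0, 0, 0, -0.004, 0, 0, 0, -0.004, 0, 0, 0, -0.004, 0]}}

```text
time: 15.98
tool_pos: [0.5751, -0.2549, 0.3681]
tcp_rot: [-2.47, -1.94, 0.001]
wrist_force: [-0.2, -0.5, -6.9]
width: 0.2
grip_force: 68.5
```

```bash
python3 -c "
from h import *
S=bot.read_camera('side');T=bot.read_camera('top')
a=cv2.resize(S['pixels'][110:290,340:480],None,fx=3.3,fy=3.3,interpolation=2);b=cv2.resize(T['pixels'][120:230,390:490],None,fx=3.2,fy=3.2,interpolation=2)
M=np.zeros((600,800,3),np.uint8);M[:a.shape[0],:a.shape[1]]=a;M[:b.shape[0],470:470+b.shape[1]]=b;cv2.imwrite('pics/m7.png',M)
for x in([(.651,.381),(.645,.14),(.47,.144),(.479,.383)],): 
  W=np.array(x);print('tray',W.mean(0));e=W[0]+W[1]-W[2]-W[3];print(np.arctan2(e[1],e[0]))
go(.545,.225,.37,1.332)
for p in[(184,171),(193,163)]:print('beaker base/top',onz(T,*p,.004),onz(T,*p,.06))
print(len(blue(T,(390,120,490,230))))
"
```

```text
tray [0.56125 0.262  ]
-0.017289343358208305
at 16.075 [ 0.5751 -0.255   0.3683] a 1.3318 F [ 0.04  0.24 -5.52]
shift [ 0.4592 -0.1429 -0.0015] turn -0.0002
beaker base/top [0.60391547 0.3711628  0.004     ] [0.5953871  0.35380467 0.06      ]
beaker base/top [0.62509103 0.34956296 0.004     ] [0.61542829 0.33336193 0.06      ]
38
```

View pics/m7.png

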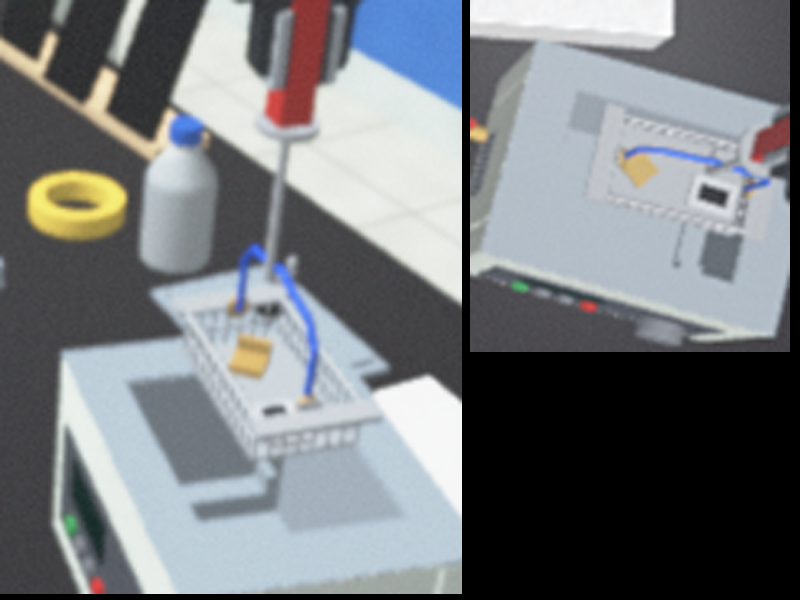

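The last picture shows the basket level on the hook, clear above the tank, with both parts in it (brass at (250,355), frame at (275,410)). I carry it smoothly to the tray.

>>> {"method": "play_rows", "body": {"steps": [0.0015, -0.0005, 0, 0, 0.006, -0.002, 0, 0, 0.013, -0.0045, 0, 0, 0.022, -0.0075, 0, 0, 0.034, -0.0115, 0, 0, 0.0475, -0.016, 0, 0, 0.063, -0.0215, 0, 0, 0.0805, -0.027, 0, 0, 0.099, -0.0335, 0, 0, 0.119, -0.04, 0, 0]}}

```text
time: 17.32
tool_pos: [0.5644, -0.1285, 0.3688]
tcp_rot: [-2.47, -1.941, -0.0]
wrist_force: [0.3, 0.1, -6.2]
width: 0.206
grip_force: 68.5
```

>>> {"method": "play_rows", "body": {"steps": [0.021, -0.007, 0, 0, 0.0425, -0.0145, 0, 0, 0.065, -0.022, 0, 0, 0.0875, -0.0295, 0, 0, 0.11, -0.0375, 0, 0, 0.133, -0.045, 0, 0, 0.1555, -0.0525, 0, 0, 0.178, -0.06, 0, 0, 0.1995, -0.0675, 0, 0, 0.2205, -0.0745, 0, 0]}}

```text
time: 18.58
tool_pos: [0.5438, 0.1036, 0.3688]
tcp_rot: [-2.47, -1.941, -0.0]
wrist_force: [-0.8, -0.3, -6.5]
width: 0.203
grip_force: 68.4
```

>>> {"method": "play_rows", "body": {"steps": [0.02, -0.0065, 0, 0, 0.0385, -0.013, 0, 0, 0.0555, -0.019, 0, 0, 0.071, -0.024, 0, 0, 0.085, -0.0285, 0, 0, 0.0965, -0.0325, 0, 0, 0.106, -0.0355, 0, 0, 0.113, -0.038, 0, 0, 0.1175, -0.0395, 0, 0, 0.119, -0.0405, 0, 0]}}

```text
time: 19.82
tool_pos: [0.5332, 0.2272, 0.3687]
tcp_rot: [2.47, 1.941, -0.0]
wrist_force: [-1.3, -0.1, -6.2]
width: 0.202
grip_force: 68.4
```

```bash
python3 -c "
from h import *
go(.533,.2267,.37,1.332)
S=bot.read_camera('side')
h=cv2.cvtColor(S['pixels'],cv2.COLOR_BGR2HSV)
for z in(.4,.28,.245,.2):print(proj(S,[.533,.2267,z]).round(1))
"
```

```text
at 19.825 [0.5332 0.2272 0.3687] a 1.3318 F [-1.27 -0.1  -6.16]
shift [-0.0006 -0.0001 -0.0013] turn -0.0002
[281.2  33.1]
[283.4  86.6]
[284.  101.1]
[284.7 119. ]
```

>>> {"method": "play_rows", "body": {"steps": [0, 0, 0.001, 0, 0, 0, 0.004, 0, 0, 0, 0.009, 0, 0, 0, 0.016, 0, 0, 0, 0.025, 0, 0, 0, 0.035, 0, 0, 0, 0.046, 0, 0, 0, 0.058, 0, 0, 0, 0.07, 0, 0, 0, 0.082, 0]}}

```text
time: 21.12
tool_pos: [0.5331, 0.2271, 0.2858]
tcp_rot: [-2.47, -1.941, 0.0]
wrist_force: [0.7, 0.1, -6.4]
width: 0.203
grip_force: 68.4
```

>>> {"method": "play_rows", "body": {"steps": [0, 0, 0.012, 0, 0, 0, 0.024, 0, 0, 0, 0.035, 0, 0, 0, 0.045, 0, 0, 0, 0.053, 0, 0, 0, 0.059, 0, 0, 0, 0.063, 0, 0, 0, 0.065, 0, 0, 0, 0.066, 0, 0, 0, 0.066, 0]}}

```text
time: 22.38
tool_pos: [0.5333, 0.2272, 0.2209]
tcp_rot: [2.47, 1.941, 0.001]
wrist_force: [-0.2, -0.6, -7.5]
width: 0.204
grip_force: 68.4
```

>>> {"method": "play_rows", "body": {"steps": [0, 0, 0.0015, 0, 0, 0, 0.003, 0, 0, 0, 0.0045, 0, 0, 0, 0.006, 0, 0, 0, 0.0075, 0, 0, 0, 0.009, 0, 0, 0, 0.0105, 0, 0, 0, 0.012, 0, 0, 0, 0.0135, 0, 0, 0, 0.015, 0]}}

```text
time: 23.62
tool_pos: [0.5332, 0.2271, 0.2056]
tcp_rot: [2.47, 1.941, -0.0]
wrist_force: [0.5, -0.6, -5.8]
width: 0.199
grip_force: 68.4
```

```bash
python3 -c "
from h import *
go(.533,.2267,.2006,1.332)
S=bot.read_camera('side');go(.533,.2267,.2006,1.332)
"
```

```text
at 23.625 [0.5332 0.2271 0.2056] a 1.3318 F [ 0.47 -0.61 -5.83]
shift [-0.0005 -0.0001  0.005 ] turn -0.0002
at 23.675 [0.5331 0.2271 0.2054] a 1.3318 F [ 0.21 -0.48 -6.38]
shift [-0.0004  0.      0.0048] turn -0.0002
```

>>> {"method": "play_rows", "body": {"steps": [0, 0, 0.001, 0, 0, 0, 0.002, 0, 0, 0, 0.003, 0, 0, 0, 0.0037, 0, 0, 0, 0.0044, 0, 0, 0, 0.0051, 0, 0, 0, 0.0058, 0, 0, 0, 0.0058, 0]}}

```text
time: 24.68
tool_pos: [0.5333, 0.2272, 0.2]
tcp_rot: [2.47, 1.941, 0.0]
wrist_force: [0.2, 0.1, -5.8]
width: 0.201
grip_force: 68.4
```

```bash
python3 -c "
from h import *
S=bot.read_camera('side');T=bot.read_camera('top');go(.533,.2267,.2006,1.332)
print(blue(S,(260,130,320,200)))
B=np.array([.54,.225])
for z in (.054,.08):print(proj(S,[*B,z]).round(1))
print(proj(T,[*B,.08]))
"
```

```text
at 24.775 [0.5333 0.2272 0.2001] a 1.3318 F [ 0.12  0.47 -6.03]
shift [-0.0006 -0.0002 -0.0005] turn -0.0002
[(260, 191.0), (262, 194.0), (265, 198.0), (287, 162.0), (288, 163.5), (289, 165.5), (290, 168.5), (291, 174.0), (292, 176.0)]
[289.7 172.2]
[289.4 163.2]
[235.20609079 194.46751905]
```

>>> {"method": "play_rows", "body": {"steps": [0, 0, 0.0007, 0, 0, 0, 0.0014, 0, 0, 0, 0.0021, 0, 0, 0, 0.0028, 0, 0, 0, 0.0028, 0]}}

```text
time: 25.4
tool_pos: [0.5333, 0.2272, 0.1974]
tcp_rot: [2.47, 1.941, 0.001]
wrist_force: [0.6, -0.3, -1.2]
width: 0.201
grip_force: 68.9
```

>>> {"method": "play_rows", "body": {"steps": [0, 0, 0.0007, 0, 0, 0, 0.0014, 0, 0, 0, 0.002, 0, 0, 0, 0.002, 0]}}

```text
time: 25.9
tool_pos: [0.5332, 0.2271, 0.1951]
tcp_rot: [2.47, 1.941, 0.0]
wrist_force: [-0.5, 0.7, -0.8]
width: 0.2
grip_force: 68.9
```

>>> {"method": "play_rows", "body": {"steps": [0, 0, 0.002, 0, 0, 0, 0.004, 0, 0, 0, 0.006, 0, 0, 0, 0.008, 0, 0, 0, 0.01, 0, 0, 0, 0.011, 0, 0, 0, 0.011, 0]}}

```text
time: 26.78
tool_pos: [0.5331, 0.2271, 0.184]
tcp_rot: [-2.47, -1.941, 0.0]
wrist_force: [0.5, -0.5, -0.9]
width: 0.201
grip_force: 68.9
```

>>> {"method": "play_rows", "body": {"steps": [0, -0.002, 0, 0, 0, -0.005, 0, 0, 0, -0.008, 0, 0, 0, -0.012, 0, 0, 0, -0.016, 0, 0, 0, -0.02, 0, 0, 0, -0.024, 0, 0, 0, -0.024, 0, 0]}}

```text
time: 27.78
tool_pos: [0.5096, 0.2329, 0.1841]
tcp_rot: [2.47, 1.941, -0.0]
wrist_force: [0.3, 0.1, -0.2]
width: 0.2
grip_force: 68.9
```

```bash
python3 -c "
from h import *
S=bot.read_camera('side');go(.533,.2267,.184,1.332)
print(blue(S,(267,130,320,200)))
for z in (.054,.08):print(proj(S,[.54,.225,z]).round(1))
"
```

```text
at 27.825 [0.5098 0.2329 0.1842] a 1.332 F [-0.83 -0.77 -0.38]
shift [-0.0005  0.024   0.0002] turn -0.0
[(286, 161.5), (287, 161.5), (288, 163.0), (289, 165.5), (290, 168.5), (291, 173.5), (292, 176.0)]
[289.7 172.2]
[289.4 163.2]
```

>>> {"method": "play_rows", "body": {"steps": [0, 0, -0.002, 0, 0, 0, -0.005, 0, 0, 0, -0.009, 0, 0, 0, -0.014, 0, 0, 0, -0.02, 0, 0, 0, -0.02, 0]}}

```text
time: 28.58
tool_pos: [0.5104, 0.233, 0.2051]
tcp_rot: [2.47, 1.94, 0.002]
wrist_force: [0.0, 0.3, -1.4]
width: 0.199
grip_force: 68.9
```

```bash
python3 -c "
from h import *
S=bot.read_camera('side');go(.533,.2267,.184,1.332)
print(blue(S,(267,130,320,200)))
"
```

```text
at 28.625 [0.5102 0.233  0.2047] a 1.3318 F [-0.56  0.22 -0.85]
shift [-0.0007  0.0237  0.0207] turn -0.0002
[(286, 161.5), (287, 161.5), (288, 163.0), (289, 165.5), (290, 168.5), (291, 173.5), (292, 176.0)]
```

Unhooked, and the bail has not moved. Up, then back to the stand.

>>> {"method": "play_rows", "body": {"steps": [0, 0, -0.01, 0, 0, 0, -0.025, 0, 0, 0, -0.045, 0, 0, 0, -0.065, 0, 0, 0, -0.082, 0, 0, 0, -0.093, 0, 0, 0, -0.096, 0, 0, 0, -0.096, 0]}}

```text
time: 29.62
tool_pos: [0.5097, 0.2327, 0.2998]
tcp_rot: [-2.47, -1.941, 0.001]
wrist_force: [0.6, -0.6, -0.7]
width: 0.202
grip_force: 68.9
```

```bash
python3 -c "
from h import *
go(.4914,.0075,.30,1.3828)
"
```

```text
at 29.625 [0.5097 0.2327 0.2998] a 1.3318 F [ 0.58 -0.58 -0.74]
shift [-2.232e-01  3.560e-02 -2.000e-04] turn -0.051
```

>>> {"method": "play_rows", "body": {"steps": [-0.008, 0.001, 0, -0.003, -0.03, 0.005, 0, -0.008, -0.06, 0.01, 0, -0.015, -0.095, 0.015, 0, -0.023, -0.13, 0.021, 0, -0.031, -0.165, 0.027, 0, -0.039, -0.195, 0.031, 0, -0.045, -0.215, 0.034, 0, -0.05, -0.223, 0.0355, 0, -0.051, -0.223, 0.0355, 0, -0.051]}}

```text
time: 30.88
tool_pos: [0.4913, 0.0075, 0.2997]
tcp_rot: [-2.421, -2.001, 0.001]
wrist_force: [0.8, 0.4, -0.1]
width: 0.199
grip_force: 68.9
```

>>> {"method": "play_rows", "body": {"steps": [0, 0, 0, 0, 0, 0, 0, 0]}}

```text
time: 31.12
tool_pos: [0.4916, 0.0084, 0.3001]
tcp_rot: [-2.419, -2.004, -0.0]
wrist_force: [0.4, 0.0, -1.8]
width: 0.198
grip_force: 68.9
```

```bash
python3 -c "
from h import *
go(.4914,.0075,.1466,1.3828)
S=bot.read_camera('side')
h=cv2.cvtColor(S['pixels'],cv2.COLOR_BGR2HSV);m=((h[...,0]<10)|(h[...,0]>170))&(h[...,1]>100)&(h[...,2]>80);m[:, :295]=0;m[:,320:]=0;m[:95]=0;m[145:]=0
y,x=np.nonzero(m);print(x.mean(),y.mean(),y.min(),y.max(),np.polyfit(y,x,1)[0],proj(S,[.4914,.0075,.2954]))
"
```

```text
at 31.125 [0.4916 0.0084 0.3001] a 1.3838 F [ 0.44  0.04 -1.81]
shift [-0.001  -0.      0.1535] turn 0.001
305.9581881533101 117.0383275261324 100 133 -0.02320352484401484 [306.6272082  116.53613764]
```

>>> {"method": "play_rows", "body": {"steps": [-0.0005, 0, 0.006, 0, -0.0005, 0, 0.02, 0, -0.0005, 0, 0.036, 0, -0.0005, 0, 0.048, 0, -0.0005, 0, 0.056, 0, -0.0005, 0, 0.062, 0, -0.0005, 0, 0.068, 0, -0.0005, 0, 0.074, 0, -0.0005, 0, 0.08, 0, -0.0005, 0, 0.086, 0]}}

```text
time: 32.42
tool_pos: [0.4916, 0.0073, 0.2139]
tcp_rot: [2.42, 2.003, 0.0]
wrist_force: [0.7, -0.5, 0.2]
width: 0.203
grip_force: 68.9
```

>>> {"method": "play_rows", "body": {"steps": [0, 0, 0.008, 0, 0, 0, 0.018, 0, 0, 0, 0.028, 0, 0, 0, 0.038, 0, 0, 0, 0.047, 0, 0, 0, 0.055, 0, 0, 0, 0.06, 0, 0, 0, 0.063, 0, 0, 0, 0.063, 0]}}

```text
time: 33.55
tool_pos: [0.4915, 0.0073, 0.1511]
tcp_rot: [-2.42, -2.003, 0.0]
wrist_force: [0.1, -0.1, -0.8]
width: 0.201
grip_force: 68.9
```

```bash
python3 -c "
from h import *
go(.4914,.0075,.1466,1.3828)
"
```

```text
at 33.55 [0.4915 0.0073 0.1511] a 1.3828 F [ 0.1  -0.08 -0.78]
shift [ 0.0002 -0.0001  0.0045] turn 0.0
```

>>> {"method": "play_rows", "body": {"steps": [0, 0, 0.001, 0, 0, 0, 0.002, 0, 0, 0, 0.003, 0, 0, 0, 0.004, 0, 0, 0, 0.0045, 0, 0, 0, 0.0045, 0]}}

```text
time: 34.3
tool_pos: [0.4915, 0.0072, 0.1466]
tcp_rot: [-2.42, -2.003, 0.0]
wrist_force: [0.1, 0.5, -0.0]
width: 0.204
grip_force: 69.4
```

>>> {"method": "play_rows", "body": {"steps": [0, 0, 0.0003, 0, 0, 0, 0.0003, 0, 0, 0, 0.0003, 0, 0, 0, 0.0003, 0, 0, 0, 0.0003, 0, 0, 0, 0.0003, 0], "jaw": 0}}

```text
time: 35.05
tool_pos: [0.4915, 0.0072, 0.1463]
tcp_rot: [2.42, 2.003, 0.0]
wrist_force: [-0.0, 0.3, 0.0]
width: 0.998
grip_force: 0.0
```

```bash
python3 -c "
from h import *
go(.4914,.0075,.1466,1.3828)
S=bot.read_camera('side')
h=cv2.cvtColor(S['pixels'],cv2.COLOR_BGR2HSV);m=((h[...,0]<10)|(h[...,0]>170))&(h[...,1]>100)&(h[...,2]>80);k=np.zeros_like(m);k[160:210,290:325]=m[160:210,290:325]
y,x=np.nonzero(k);print(x.mean(),y.mean(),x.min(),x.max(),y.min(),y.max());print('start was 307.23 185.96 303 311 172 200')
"
```

```text
at 35.05 [0.4915 0.0072 0.1463] a 1.3828 F [-0.03  0.35  0.03]
shift [ 0.0002 -0.0001 -0.0003] turn -0.0
306.092050209205 186.28033472803347 302 310 172 200
start was 307.23 185.96 303 311 172 200
```

>>> {"method": "play_rows", "body": {"steps": [0, 0, -0.005, 0, 0, 0, -0.015, 0, 0, 0, -0.035, 0, 0, 0, -0.06, 0, 0, 0, -0.09, 0, 0, 0, -0.12, 0, 0, 0, -0.14, 0, 0, 0, -0.14, 0, 0, 0, -0.14, 0]}}

```text
time: 36.22
tool_pos: [0.4911, 0.0073, 0.2858]
tcp_rot: [-2.42, -2.003, 0.001]
wrist_force: [-0.1, -0.0, -0.2]
width: 0.998
grip_force: 0.0
```

```bash
python3 -c "
from h import *
S=bot.read_camera('side')
h=cv2.cvtColor(S['pixels'],cv2.COLOR_BGR2HSV);m=((h[...,0]<10)|(h[...,0]>170))&(h[...,1]>100)&(h[...,2]>80);k=np.zeros_like(m);k[160:210,290:325]=m[160:210,290:325]
y,x=np.nonzero(k);print(x.mean(),y.mean(),x.min(),x.max(),y.min(),y.max(),np.polyfit(y,x,1)[0])
print(onz(S,x.mean(),y.mean(),.142))
print(blue(S,(267,130,320,200)));go(.4914,.0075,.3,1.38)
# parts: brass colour near basket
m=(h[...,0]>10)&(h[...,0]<25)&(h[...,1]>90)&(h[...,2]>110);k=np.zeros_like(m);k[140:205,255:320]=m[140:205,255:320];y,x=np.nonzero(k);print('brass',len(x),len(x) and (onz(S,np.median(x),np.median(y),.012)))
"
```

```text
306.092050209205 186.28033472803347 302 310 172 200 0.024251856728098056
[0.4874836  0.00701057 0.142     ]
[(286, 161.5), (287, 161.5), (288, 163.0), (289, 165.5), (290, 168.0), (291, 173.5), (292, 176.0)]
at 36.275 [0.4908 0.0073 0.2852] a 1.3828 F [-0.45 -0.76 -0.37]
shift [ 0.0003  0.0005 -0.0148] turn 0.0028
brass 25 [0.54142708 0.24348352 0.012     ]
```

```bash
python3 -c "
from workcell import bot
print(bot.finish_job())"
```

```text
the job is handed in; nothing more can be done
None
```

The job is handed in at about 36 s of the 72 s, but no verdict came back: by the camera and force readings the basket stands in the drip tray with its bail upright and unhooked, the brass bracket reads as still inside (the aluminium frame was last seen in the basket above the tank), and the rod hangs in its stand within a few millimetres of where it started.

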